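# Crack open a hinged plaster mould with a wedge

### The arm

A 6-joint arm with a two-finger parallel gripper is mounted at the origin on the work surface. World frame = base frame: x ahead of the robot, y to its left, z up, the work surface at z = 0. Lengths are in mm, angles in rad, forces in N, time in s.
With the tool pointing down it reaches from about 350 to 850 mm from the base axis. Payload 8.1 kg.
Tool frame: the origin (TCP) lies midway between the tips of the shut fingers; the grasp point (between the pads) lies 19 mm behind it (ctrl.hold_point_z is the z of the grasp point in the tool frame, in mm); z points along the fingers, y is the line along which they close (so a half turn about z gives the same grasp; the last joint's range is limited). The gripper opens to 85 mm and grips with 20 to 120 N. Pads are 22 mm wide; open, the fingers measure 114 mm over their backs; the gripper's body (76 mm by 85 mm) begins 54 mm behind the grasp point. The pads swing forward as they close: fully open they stand 13 mm farther back than shut.
Start: joints at [1.221, 0.13, 1.488, -0, 1.523, -0.085], TCP at [157.008, 579.097, 231.292] pointing down, gripper open.
Joint ranges: [-2.96, 2.96], [-0.89, 2.26], [0.02, 2.5], [-1.34, 4.48], [0, 2.73], [-2.66, 2.66]. Speed limits (rad/s): [2.39, 2.39, 2.79, 3.14, 3.14, 3.14].

### API

Orientations are given as a rotation vector (axis times angle).
In Python, from workcell import ctrl, eyes, sign_off gives the robot as it stands. The module is installed in compiled form; this text tells all that it offers.
- The arm moves only by the tool drive_tool, never from a script. Its argument "commands" is text: rows parted by semicolons, each of 7 numbers parted by spaces: the shift along the tool's x, y, z in units of 30 mm (1.0 is 30 mm), then the turn, a rotation vector about the tool's x, y, z in units of 6 degrees (1.0 is 6 degrees), then the opening, from 0 (shut) to 1 (fully open). In form: tx ty tz wx wy wz jaw; .... A call has exactly 8 rows; each row shifts and turns the commanded pose from where the row before left it, along the tool's axes as they then stand; what a row does not reach is not made up. A row lasts 1/12 s, in which the tool goes at most 41.7 mm and 7.16 degrees, less where a joint would pass 70% of its speed; a pose out of reach is approached as far as the arm can. A call is refused whole if a number of a shift passes 1 or a number of a turn 1, either way. A call with a gripper value outside its range is refused whole. The fingers move at their own pace and stop on an object; the grip force is fixed at half the most. Time passes only in rows, so rows that do not move let the fingers close, or fill a call up. It gives the time, the measured TCP pose, the force, the opening and the grip force at its end, in the units of the state.
- ctrl.get_state(): the state, without advancing time (a new reading comes with each control period).
- eyes.snapshot(name): name is "scene" or "top" or "wrist"; returns a dict with "image" (420x560x3 uint8, red, green, blue), "fov_y" (degrees; the focal length in pixels is half the picture's height over the tangent of half this angle, whatever the lens; pixels are square), "cx", "cy" (the principal point, pixels), "D" ([k1, k2, p1, p2, k3] as OpenCV has them; the pictures are not rectified), "eye" and "orientation" of the camera in the world. Camera axes: x right, y up, looking along -z (the intrinsics and any distortion apply to the point x, -y, -z); pixel columns grow to the right and rows downward; lengths in mm; the calibration is good to about 2 mm. A picture is of the moment at which its call begins. There is no depth.
- sign_off(): hands the job in; it is judged then, once.
The state is a dict: "time": time; "qpos": joint angles; "joint_velocities": joint speeds; "joint_torque": joint torques, N m; "tcp_pos": TCP position; "orientation": TCP orientation; "contact_force": force on the tool from outside, world axes, zero at the start; "moment": the same for the moment, N m; "width": finger opening in mm; "grasp_force": force on a finger pad.
Only numpy, scipy, OpenCV 4.12 (cv2) and the standard library are available. Lean on these libraries where they do the work, as an engineer would, in place of code of your own. Each camera call takes 0.05 s, during which the arm holds its last target. There are 200 camera calls.

### The job

Crack open the hinged plaster mould for mug handles: pick up the wooden wedge (not the straight block), set its thin end flat on the narrow raised sill in front of the closed mould, and then push it in under the top half until that has just come off the bottom half, with a crack of about 5 mm at the front, never more than 12 mm. Finish while holding: still gripping the wedge in that place, flat on the sill, with the top half resting on the wedge and not on the gripper, for the job ends with the wedge held and not let go. Do not touch the top half with the gripper, and leave the block, the mug and the bowl where they stand.

Things in the scene. Friction and masses are not known exactly. Their poses are not given: they have to be found in the camera images.
- mould: Fixed bottom half, white plaster on a wooden board 215 x 160 x 15 mm. Origin: on the bench below the middle of the top half's front face; +x = level direction in which the wedge is pushed, z up. In front a plaster tongue, the sill: x -35 to 0, y -22 to 22 mm, flat top 50 mm above the bench, level with the bottom half's top face (x 0 to 150). Board and sill both end at x -35; then only bench.
- lid: Top half, plaster with wooden cap, 150 (x) x 130 x 45 mm, about 0.8 kg; closed, it spans 50 to 95 mm above the bench. Origin: middle of its hinge, at the rear lower edge, 150 mm behind the front face; axes as the mould's. Swings up freely, held down by its weight only. Under its front middle a notch 50 mm wide, 9 mm high, 85 mm deep, open to the front over the sill: the wedge goes in there.
- lip (a point): Point of the top half in the middle of its front face, at the level of its underside (the notch's roof is 9 mm above it). Closed, it is 50 mm above the bench; crack at the front = its height minus 50 mm.
- wedge: Loose wooden wedge, 140 x 30 mm, 60 g, flat below, at first flat on the bench. Heel 40 mm long, 30 mm high, gripped across its 30 mm width; then a 100 mm ramp, falling to a nose 3 mm thick. Origin: underside, below the heel's middle; +x to the nose, 120 mm ahead; z up. It meets the notch's roof with the nose about 22 mm behind the front face; then the front rises about 2.7 mm per 10 mm pushed.
- nose (a point): Middle of the lower edge of the wedge's thin end.
- block: Straight wooden block of the same wood, 90 x 32 x 26 mm, loose; origin under its middle. A bystander.
- mug: Tall unfired clay mug, 86 mm wide, 140 mm high, with a handle; loose; origin under its middle. A bystander.
- bowl: Small clay bowl, 100 mm wide, 50 mm high; loose; origin under its middle. A bystander.
Mind the look-alikes: they are no part of the job. What is shaped like the wedge but pink is not meant.

How it is judged:
By the outcome, as a careful person would: the job done as asked, in the order asked, and still so for the second after the job is handed in, while the arm keeps its last pose, push and grip.
It also fails if it takes over 48 s, if anything falls off the work surface, if the arm or the gripper's body presses on something with over 40 N, if the wrist force passes 120 N, or if a joint passes its speed limit or range.

## Working session

There is one attempt and no reset: what is moved stays moved. The work goes in short steps, Python scripts to look and compute and a tool call to move; the robot and the scene stay as the last step left them, time stands still between calls to the robot, and variables do not carry over. Pictures are saved under pics/ and viewed, at most 12 in all, crops included, and the job is handed in when it is done.

Besides the shell and the picture viewer there is one more tool, called after "Emit:" as name(argument=value, ...) on one line, values as JSON. drive_tool: Moves the arm, as the interface text tells. Its arguments: {"type":"object","properties":{"commands":{"type":"string"}},"required":["commands"]}

```bash
mkdir -p pics; cat > h.py <<'E'
import numpy as np, cv2, pickle
from workcell import ctrl, eyes, sign_off
from scipy.spatial.transform import Rotation as R
def rot(o):
    o=np.array(o,float)
    if o.shape==(3,3): return o
    return R.from_rotvec(o).as_matrix() if o.size==3 else R.from_quat(o).as_matrix()
def snap(n,f):
    s=eyes.snapshot(n); cv2.imwrite(f'pics/{f}.png',s['image'][:,:,::-1]); pickle.dump(s,open(f'pics/{f}.pkl','wb')); return s
def load(f): return pickle.load(open(f'pics/{f}.pkl','rb'))
def K(s):
    h=s['image'].shape[0]; f=h/2/np.tan(np.radians(s['fov_y'])/2)
    return np.array([[f,0,s['cx']],[0,f,s['cy']],[0,0,1.]])
def ray(s,px):
    u=cv2.undistortPoints(np.array(px,float).reshape(-1,1,2),K(s),np.array(s['D'],float)).reshape(-1,2)
    d=np.c_[u[:,0],-u[:,1],-np.ones(len(u))]@rot(s['orientation']).T
    return np.array(s['eye'],float),d
def onz(s,px,z):
    e,d=ray(s,px); return e+d*((z-e[2])/d[:,2])[:,None]
def proj(s,P):
    p=(np.atleast_2d(P)-np.array(s['eye']))@rot(s['orientation']); p=p*[1,-1,-1]
    return cv2.projectPoints(p,np.zeros(3),np.zeros(3),K(s),np.array(s['D'],float))[0].reshape(-1,2)
E
python3 - <<'E'
from h import *
for n in ['scene','top','wrist']:
    s=snap(n,n+'0'); print(n,s['eye'],s['orientation'],s['fov_y'],s['cx'],s['cy'],s['D'])
st=ctrl.get_state(); print(st, ctrl.hold_point_z)
E
```

```text
scene [1208.66902357  369.91776014 1211.55484894] [0.33970092 0.61067362 2.06375179] 42.51855620843951 278.6227803850902 207.69257935344658 [-0.02584286  0.          0.          0.          0.        ]
top [ 488.76664847  -60.09204487 1329.90341814] [ 0.07821334 -0.04148778 -1.5527011 ] 43.69891743137102 289.98236659010166 207.7962641845744 [0.03065668 0.         0.         0.         0.        ]
wrist [ 84.11724505 599.59082686 371.50688172] [-0.25917551 -0.19495194  1.29627509] 70.46366892983832 284.53347187751814 205.47574442406832 [-0.06568531  0.          0.          0.          0.        ]
{'time': 0.15, 'qpos': array([ 1.22063627e+00,  1.30998456e-01,  1.48902613e+00, -2.89191689e-05,
        1.52298548e+00, -8.53866301e-02]), 'joint_velocities': array([-0.00110786, -0.00211234, -0.0031566 , -0.00025528, -0.00029407,
       -0.00101944]), 'joint_torque': array([ 3.17829981e-04, -5.70071375e+01, -5.01151550e+01, -2.56267576e-04,
        9.87452193e-03, -1.07960782e-04]), 'tcp_pos': array([156.85195111, 578.70386451, 230.48061507]), 'orientation': array([-4.14652333e-01, -3.11382661e+00,  2.18349527e-03]), 'contact_force': array([ 0.84714365, -0.18456645,  0.2274717 ]), 'moment': array([-0.01116358,  0.05775135,  0.01871185]), 'grasp_force': 0.0, 'width': 85.17694298860899} -18.700000000000003
```

View pics/top0.png

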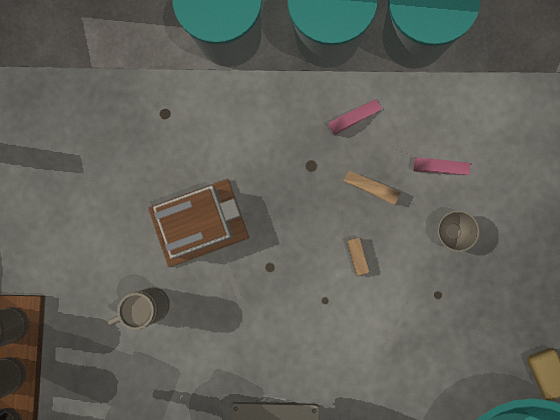

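View pics/scene0.png

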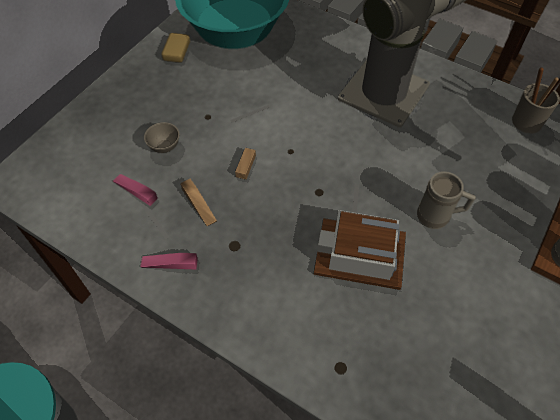

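The top view shows the mould at (200,222) with its sill at (232,209), the wooden wedge at (372,187), the block at (358,256), the pink decoys at (355,116) and (442,166), the mug at (137,310) and the bowl at (458,231). The scene view agrees, with the wedge at (198,200) and the sill at (327,240).

```bash
python3 - <<'E'
from h import *
t=load('top0');s=load('scene0')
a=cv2.resize(t['image'][150:230,320:420],None,fx=4,fy=4,interpolation=cv2.INTER_CUBIC)
b=cv2.resize(t['image'][170:280,140:250],None,fx=4,fy=4,interpolation=cv2.INTER_CUBIC)[:440,:400]
b=cv2.resize(t['image'][170:275,145:250],None,fx=3.8,fy=3.8,interpolation=cv2.INTER_CUBIC)
c=cv2.resize(s['image'][165:235,160:240],None,fx=3.5,fy=3.5,interpolation=cv2.INTER_CUBIC)
im=np.zeros((600,800,3),np.uint8); im[:320,:400]=a; im[:399,400:799]=b; im[330:330+245,:280]=c
d=cv2.resize(s['image'][205:290,300:410],None,fx=2.2,fy=2.2); im[405:405+d.shape[0],400:400+d.shape[1]]=d
cv2.imwrite('pics/crop1.png',im[:,:,::-1])
for n,q,box in (('top',t,(320,150,420,230)),('scene',s,(160,165,235,235))):
    x0,y0,x1,y1=box
    h=cv2.cvtColor(q['image'],cv2.COLOR_RGB2HSV)
    m=((h[...,0]>5)&(h[...,0]<25)&(h[...,1]>75)).astype(np.uint8)
    mm=np.zeros_like(m); mm[y0:y1,x0:x1]=m[y0:y1,x0:x1]
    c=max(cv2.findContours(mm,0,2)[0],key=cv2.contourArea)
    r=cv2.minAreaRect(c); print(n,cv2.contourArea(c),r,cv2.boxPoints(r).round(1).tolist())
    print(onz(q,cv2.boxPoints(r),0).round(1).tolist())
E
```

```text
top 669.0 ((371.54248046875, 186.28469848632812), (56.89712905883789, 13.678730010986328), 25.201122283935547) [[342.8999938964844, 180.39999389648438], [348.70001220703125, 168.0], [400.20001220703125, 192.1999969482422], [394.3999938964844, 204.60000610351562]]
[[662.7, -161.7, 0.0], [694.7, -176.2, 0.0], [634.5, -307.0, 0.0], [602.8, -292.4, 0.0]]
scene 584.5 ((198.31240844726562, 201.95050048828125), (51.25487518310547, 13.094943046569824), 56.768287658691406) [[178.8000030517578, 184.10000610351562], [189.6999969482422, 176.89999389648438], [217.8000030517578, 219.8000030517578], [206.89999389648438, 227.0]]
[[622.3, -322.0, 0.0], [586.6, -311.4, 0.0], [658.9, -163.3, 0.0], [692.1, -174.6, 0.0]]
```

View pics/crop1.png

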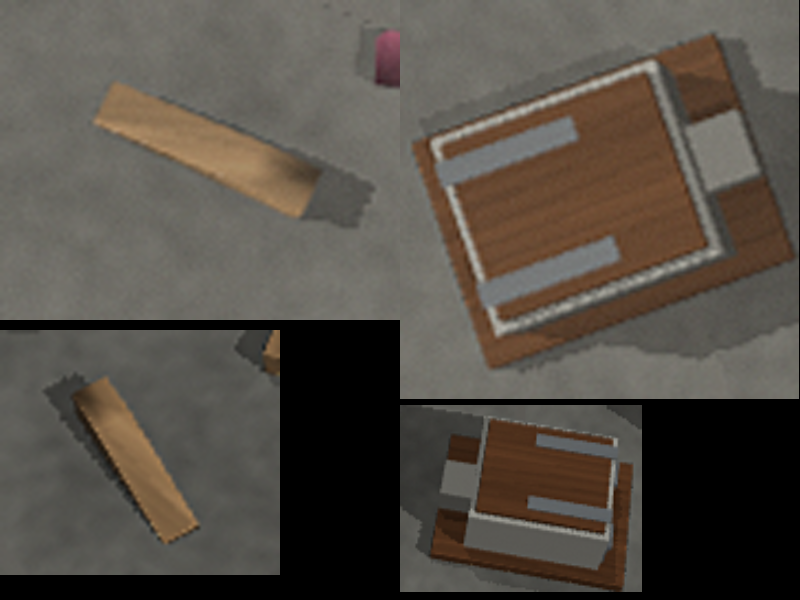

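The crop shows the wedge with its nose at the left of the top image, corners (113,82) and (93,122), and its heel (casting a shadow) at the right, corners (321,172) and (302,217). The mould's front edge runs (656,60)–(720,255), and the sill's front edge (737,108)–(763,180).

```bash
python3 - <<'E'
from h import *
t=load('top0');s=load('scene0')
A=lambda p:np.array(p)/4+[320-.375,150-.375]
B=lambda p:(np.array(p)-[400,0])/3.8+[145-.37,170-.37]
n=onz(t,A([(113,82),(93,122)]),3); h=onz(t,A([(321,172),(302,217)]),30)
nm=n.mean(0);hm=h.mean(0);d=(nm-hm)[:2];L=np.linalg.norm(d);d/=L
print('wedge nose',nm.round(1),'heel end',hm.round(1),'L',L.round(1),'yaw',np.arctan2(d[1],d[0]), 'width',np.linalg.norm(n[0]-n[1]),np.linalg.norm(h[0]-h[1]))
print('origin',(hm[:2]+20*d).round(1), (nm[:2]-120*d).round(1))
lid=onz(t,B([(656,60),(720,255),(497,335),(432,140)]),95)
bd=onz(t,B([(715,33),(795,258),(490,367),(412,142)]),15)
si=onz(t,B([(737,108),(763,180)]),50)
for nme,q in (('lid',lid),('bd',bd)):
    f=(q[0]+q[1])/2; r=(q[2]+q[3])/2; u=(r-f)[:2]; w=(q[0]-q[1])[:2]
    print(nme,'front',f.round(1),'rear',r.round(1),'len',np.linalg.norm(u).round(1),np.linalg.norm(w).round(1),'yaw',np.arctan2(u[1],u[0]),np.arctan2(w[0],-w[1])-np.pi if 0 else np.arctan2(-w[0],w[1]))
    yaw=np.arctan2(u[1],u[0]); e=np.array([np.cos(yaw),np.sin(yaw)])
    print('  origin', (f[:2] if nme=='lid' else f[:2]+35*e).round(1))
print('sill',si.round(1), np.linalg.norm(si[0]-si[1]), (si.mean(0)[:2]+35*e).round(1))
# scene sanity: sub from scene crop
S=lambda p:(np.array(p)-[0,330])/3.5+[160-.36,165-.36]
n=onz(s,S([(165,541),(198,525)]),2);h=onz(s,S([(72,397),(106,378)]),30)
print('scene: nose',n.mean(0).round(1),'heelend',h.mean(0).round(1))
D=lambda p:(np.array(p)-[400,405])/2.2+[300-.27,205-.27]
print('scene sill',onz(s,D([(446,460),(441,493)]),50).round(1), 'lidfront top',onz(s,D([(486,417),(469,513)]),95).round(1))
E
```

```text
wedge nose [ 675.8 -167.6    3. ] heel end [ 616.1 -294.8   30. ] L 140.5 yaw 1.1318199681599155 width 28.67331320325832 30.48937557816548
origin [ 624.6 -276.7] [ 624.8 -276.3]
lid front [572.8 134.6  95. ] rear [520.6 272.5  95. ] len 147.5 128.8 yaw 1.9325145700727848 -1.2266227694758534
  origin [572.8 134.6]
bd front [587.  102.8  15. ] rear [511.4 302.6  15. ] len 213.6 159.5 yaw 1.9329600356761132 -1.2048928286060259
  origin [574.6 135.6]
sill [[608.2 110.7  50. ]
 [561.8  92.6  50. ]] 49.78386226965225 [572.6 134.4]
scene: nose [ 675.8 -171.3    2. ] heelend [ 619.8 -296.7   30. ]
scene sill [[568.   93.2  50. ]
 [608.2 109.8  50. ]] lidfront top [[520.3 114.   95. ]
 [636.6 157.2  95. ]]
```

Emit:
drive_tool(commands="-0.5 -0.5 0 0 0 0 1;-0.9 -0.95 0 0 0 0 1;-0.9 -0.95 0 0 0 0 1;-0.9 -0.95 0 0 0 0 1;-0.9 -0.95 0 0 0 0 1;-0.9 -0.95 0 0 0 0 1;-0.9 -0.95 0 0 0 0 1;-0.9 -0.95 0 0 0 0 1")

```text
time: 0.82
tcp_pos: [298.0, 316.9, 231.1]
orientation: [0.414, 3.114, -0.0]
contact_force: [1.0, 0.6, 0.7]
width: 85.2
grasp_force: 0.0
```

Emit:
drive_tool(commands="-0.9 -0.95 0 0 0 0 1;-0.9 -0.95 0 0 0 0 1;-0.9 -0.95 0 0 0 0 1;-0.9 -0.95 0 0 0 0 1;-0.9 -0.95 0 0 0 0 1;-0.9 -0.95 0 0 0 0 1;-0.9 -0.95 0 0 0 0 1;-0.9 -0.95 0 0 0 0 1")

```text
time: 1.48
tcp_pos: [446.9, 40.1, 231.3]
orientation: [0.415, 3.114, 0.0]
contact_force: [0.4, -0.1, 0.8]
width: 85.3
grasp_force: 0.0
```

Emit:
drive_tool(commands="-0.9 -0.95 0 0 0 0 1;-0.9 -0.95 0 0 0 0 1;-0.9 -0.95 0 0 0 0 1;-0.9 -0.95 0 0 0 0 1;-0.9 -0.95 0 0 0 0 1;-0.9 -0.95 0 0 0 0 1;-0.9 -0.95 0 0 0 0 1;-0.6 -0.6 0 0 0 0 1")

```text
time: 2.15
tcp_pos: [589.9, -225.4, 230.4]
orientation: [-0.417, -3.113, 0.001]
contact_force: [0.2, 0.1, 0.3]
width: 85.1
grasp_force: 0.0
```

Emit:
drive_tool(commands="0 0 0 0 0 1 1;0 0 0 0 0 1 1;0 0 0 0 0 1 1;0 0 0 0 0 1 1;0 0 0 0 0 1 1;0 0 0 0 0 1 1;0 0 0 0 0 1 1;0 0 0 0 0 1 1")

```text
time: 2.82
tcp_pos: [589.2, -221.9, 230.8]
orientation: [-1.652, -2.671, 0.0]
contact_force: [-0.2, 0.5, 0.6]
width: 85.5
grasp_force: 0.0
```

Emit:
drive_tool(commands="0 0 0 0 0 1 1;0 0 0 0 0 1 1;0 0 0 0 0 1 1;0 0 0 0 0 1 1;0 0 0 0 0 1 1;0 0 0 0 0 1 1;0 0 0 0 0 1 1;0 0 0 0 0 1 1")

```text
time: 3.48
tcp_pos: [589.2, -221.9, 230.8]
orientation: [-2.596, -1.768, 0.001]
contact_force: [-0.3, 0.1, -0.1]
width: 85.6
grasp_force: 0.0
```

Check with the wrist camera, and write a helper for remaining offsets.

```bash
cat >> h.py <<'E'
def go(x,y,z,yaw_y):
    st=ctrl.get_state(); M=rot(st['orientation']); p=np.array(st['tcp_pos'])
    d=M.T@(np.array([x,y,z])-p)/30
    Y=np.array([np.cos(yaw_y),np.sin(yaw_y),0]);Z=np.array([0,0,-1.]);T=np.c_[np.cross(Y,Z),Y,Z]
    w=R.from_matrix(M.T@T).as_rotvec(degrees=True)/6
    print('t',round(st['time'],2),'tcp',p.round(1),'shift units',d.round(2),'turn units',w.round(2),'F',np.round(st['contact_force'],1),'w',round(st['width'],1),'g',round(st['grasp_force'],1))
E
python3 - <<'E'
from h import *
s=snap('wrist','wrist1')
print(proj(s,[(675.8,-168,3),(625.5,-277,30),(617,-295,30)]).round(0))
go(625.5,-277,120,1.133-np.pi/2)
E
```

```text
[[336. 109.]
 [329. 212.]
 [327. 227.]]
t 3.53 tcp [ 589.2 -221.9  230.8] shift units [-1.25  1.81  3.69] turn units [-0.01 -0.    0.53] F [ 0.9  0.2 -0.4] w 85.5 g 0.0
```

View pics/wrist1.png

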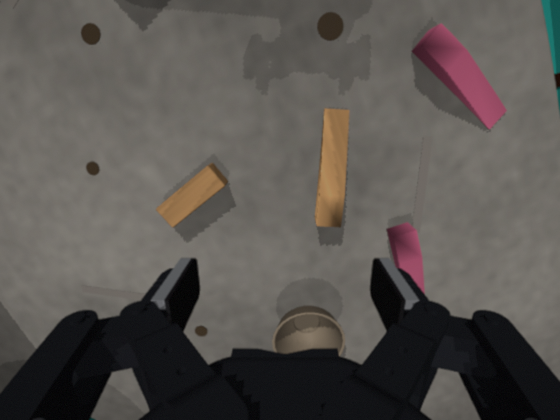

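The wrist view shows the wedge from nose (336,108) to heel (329,227), close to the prediction. The nearest pink piece, at (402,230), is about 80 mm to the side, which leaves room for the fingers.

```bash
python3 - <<'E'
from h import *
q=load('wrist1')
h=cv2.cvtColor(q['image'],cv2.COLOR_RGB2HSV)
m=((h[...,0]>5)&(h[...,0]<25)&(h[...,1]>85)).astype(np.uint8)
mm=np.zeros_like(m); mm[95:240,300:365]=m[95:240,300:365]
c=max(cv2.findContours(mm,0,2)[0],key=cv2.contourArea)
p=cv2.approxPolyDP(cv2.convexHull(c),3,True).reshape(-1,2); print(p.tolist())
p=p[np.argsort(p[:,1])]
n=onz(q,p[:2],3).mean(0);e=onz(q,p[-2:],30).mean(0)
d=(n-e)[:2];print(n.round(1),e.round(1),np.hypot(*d),np.arctan2(d[1],d[0]),(e[:2]+20*d/np.hypot(*d)).round(1),(n[:2]-120*d/np.hypot(*d)).round(1))
E
```

```text
[[325, 108], [348, 110], [339, 226], [320, 226], [315, 221]]
[ 676.9 -168.1    3. ] [ 620.4 -294.6   30. ] 138.52298929717637 1.1502478483303706 [ 628.5 -276.3] [ 627.9 -277.7]
```

Emit:
drive_tool(commands="-0.6 0.9 0 0 0 0.53 1;-0.65 0.91 0 0 0 0 1;0 0 0.9 0 0 0 1;0 0 0.9 0 0 0 1;0 0 0.9 0 0 0 1;0 0 0.9 0 0 0 1;0 0 0 0 0 0 1;0 0 0 0 0 0 1")

```text
time: 4.2
tcp_pos: [623.3, -276.7, 121.0]
orientation: [-2.635, -1.703, 0.004]
contact_force: [0.3, 0.8, 0.5]
width: 85.5
grasp_force: 0.0
```

```bash
python3 -c "
from h import *
go(626.5,-277,5,1.137-np.pi/2)"
```

```text
t 4.2 tcp [ 623.3 -276.7  121. ] shift units [0.03 0.12 3.87] turn units [-0.05 -0.    0.1 ] F [0.3 0.8 0.5] w 85.5 g 0.0
```

Emit:
drive_tool(commands="0.03 0.12 0.7 0 0 0.1 1;0 0 0.7 0 0 0 1;0 0 0.7 0 0 0 1;0 0 0.7 0 0 0 1;0 0 0.6 0 0 0 1;0 0 0.3 0 0 0 1;0 0 0.13 0 0 0 1;0 0 0 0 0 0 1")

```text
time: 4.87
tcp_pos: [629.1, -278.5, 9.4]
orientation: [2.648, 1.689, 0.001]
contact_force: [-0.9, -0.4, 0.2]
width: 85.1
grasp_force: 0.0
```

Emit:
drive_tool(commands="0 0 0 0 0 0 0.3;0 0 0 0 0 0 0;0 0 0 0 0 0 0;0 0 0 0 0 0 0;0 0 0 0 0 0 0;0 0 0 0 0 0 0;0 0 0 0 0 0 0;0 0 0 0 0 0 0")

```text
time: 5.53
tcp_pos: [629.4, -278.6, 9.6]
orientation: [2.647, 1.688, 0.001]
contact_force: [-0.1, -0.1, 7.3]
width: 28.8
grasp_force: 60.6
```

The grip is a little high on the heel, so I'll regrasp about 5 mm lower.

Emit:
drive_tool(commands="0 0 0 0 0 0 0.5;0 0 0 0 0 0 0.7;0 0 0 0 0 0 0.7;0 0 0 0 0 0 0.7;0 0 0.1 0 0 0 0.7;0 0 0.06 0 0 0 0.7;0 0 0 0 0 0 0.7;0 0 0 0 0 0 0.7")

```text
time: 6.2
tcp_pos: [628.2, -278.0, 3.0]
orientation: [-2.648, -1.689, 0.001]
contact_force: [0.0, 0.8, 0.3]
width: 59.6
grasp_force: 0.0
```

Emit:
drive_tool(commands="0 0 0 0 0 0 0.3;0 0 0 0 0 0 0;0 0 0 0 0 0 0;0 0 0 0 0 0 0;0 0 0 0 0 0 0;0 0 0 0 0 0 0;0 0 0 0 0 0 0;0 0 0 0 0 0 0")

```text
time: 6.87
tcp_pos: [628.9, -278.4, 4.0]
orientation: [2.648, 1.689, 0.001]
contact_force: [-0.4, -1.4, 2.8]
width: 28.9
grasp_force: 60.1
```

Emit:
drive_tool(commands="0 0 -0.2 0 0 0 0;0 0 -0.4 0 0 0 0;0 0 -0.7 0 0 0 0;0 0 -0.9 0 0 0 0;0 0 -0.9 0 0 0 0;0 0 -0.8 0 0 0 0;0 0 0 0 0 0 0;0 0 0 0 0 0 0")

```text
time: 7.53
tcp_pos: [630.2, -279.1, 124.3]
orientation: [2.645, 1.687, 0.004]
contact_force: [0.3, -0.4, -0.3]
width: 29.2
grasp_force: 59.8
```

```bash
python3 - <<'E'
from h import *
s=snap('wrist','wrist2'); snap('scene','scene2'); snap('top','top2')
st=ctrl.get_state(); M=rot(st['orientation']); p=st['tcp_pos']
print(p, st['orientation'], np.arctan2(M[1,1],M[0,1])+np.pi/2)
a=s['image']; b=load('scene2')['image'][100:260,130:330]
im=np.zeros((600,560,3),np.uint8); im[:420]=a
cv2.imwrite('pics/w2.png',a[:,:,::-1])
# mould pose; target nose ~20 mm in front of the front face, 60+ above
yaw=1.935;e=np.array([np.cos(yaw),np.sin(yaw)])
for k in (-200,-140,-85): print(k,np.array([573.5,135])+k*e)
o=np.array([573.5,135])-200*e; go(o[0],o[1],125,yaw-np.pi/2)
E
```

```text
[ 627.6616658  -277.75197472  119.2902333 ] [-2.64717932e+00 -1.68793082e+00  1.85423507e-03] 1.1352655429491265
-200 [644.74106272 -51.88154265]
-140 [623.3687439    4.18292015]
-85 [603.77745166  55.57534437]
t 7.68 tcp [ 627.7 -277.8  119.3] shift units [ 7.07 -2.66 -0.18] turn units [-0.02 -0.01 -7.64] F [-0.1 -0.5 -0.7] w 28.9 g 59.8
```

View pics/w2.png

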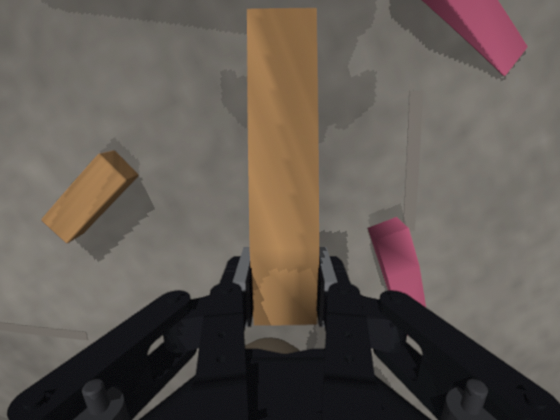

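The wedge is held straight and level in the fingers, with nose corners at (247,9) and (316,9) and the heel end at row 325. Next I turn and move it to in front of the sill.

Emit:
drive_tool(commands="0 0 0 0 0 -0.95 0;0 0 0 0 0 -0.95 0;0 0 0 0 0 -0.95 0;0 0 0 0 0 -0.95 0;0 0 0 0 0 -0.95 0;0 0 0 0 0 -0.95 0;0 0 0 0 0 -0.95 0;0 0 0 0 0 -0.95 0")

```text
time: 8.35
tcp_pos: [627.4, -277.6, 118.4]
orientation: [-1.779, -2.585, 0.001]
contact_force: [-0.5, 0.2, -0.1]
width: 29.0
grasp_force: 59.6
```

```bash
python3 - <<'E'
from h import *
q=load('wrist2'); p=np.array([627.66,-277.75,119.29]); M=rot([-2.64718,-1.68793,.00185])
n=onz(q,[(247,9),(316,9)],p[2]-4+3); e=onz(q,[(252,325),(317,325)],p[2]-4+30)
print('tool frame nose',((n-p)@M).round(1).tolist(),'heel',((e-p)@M).round(1).tolist())
yaw=1.935;ee=np.array([np.cos(yaw),np.sin(yaw)])
o=np.array([573.5,135])-200*ee; go(o[0],o[1],125,yaw-np.pi/2)
E
```

```text
tool frame nose [[121.6, -13.7, 1.0], [121.7, 16.8, 1.0]] heel [[-22.1, -13.2, -26.0], [-22.3, 18.6, -26.0]]
t 8.35 tcp [ 627.4 -277.6  118.4] shift units [ 6.82  3.23 -0.21] turn units [-0.02 -0.03  0.01] F [-0.5  0.2 -0.1] w 29.0 g 59.6
```

Emit:
drive_tool(commands="0.6 0.3 0 0 0 0 0;0.9 0.42 0 0 0 0 0;0.95 0.45 0 0 0 0 0;0.95 0.45 0 0 0 0 0;0.95 0.45 0 0 0 0 0;0.95 0.45 -0.1 0 0 0 0;0.9 0.42 -0.1 0 0 0 0;0.6 0.3 0 0 0 0 0")

```text
time: 9.02
tcp_pos: [646.6, -50.0, 125.3]
orientation: [-1.784, -2.583, 0.001]
contact_force: [-0.3, -0.7, 0.2]
width: 29.2
grasp_force: 59.7
```

```bash
python3 - <<'E'
from h import *
s=snap('wrist','wrist3'); snap('top','top3')
cv2.imwrite('pics/w3.png',s['image'][:,:,::-1])
yaw=1.935;e=np.array([np.cos(yaw),np.sin(yaw)]);o=np.array([573.5,135]);n=np.array([-e[1],e[0]])
P=lambda x,y,z:[*(o+x*e+y*n),z]
print(proj(s,[P(0,65,95),P(0,-65,95),P(-35,22,50),P(-35,-22,50),P(0,22,50),P(0,-22,50),P(0,65,50),P(0,-65,50)]).round(1).tolist())
q=o-130*e; go(q[0],q[1],85,yaw-np.pi/2)
E
```

```text
[[146.2, -133.4], [409.4, -135.7], [244.7, -26.3], [313.8, -26.7], [243.6, -86.4], [314.4, -86.8], [175.4, -83.3], [383.0, -84.6]]
t 9.12 tcp [646.7 -49.1 124.9] shift units [ 2.27 -0.09  1.34] turn units [-0.02 -0.02 -0.  ] F [ 0.6 -0.6 -1.6] w 29.1 g 59.7
```

View pics/w3.png

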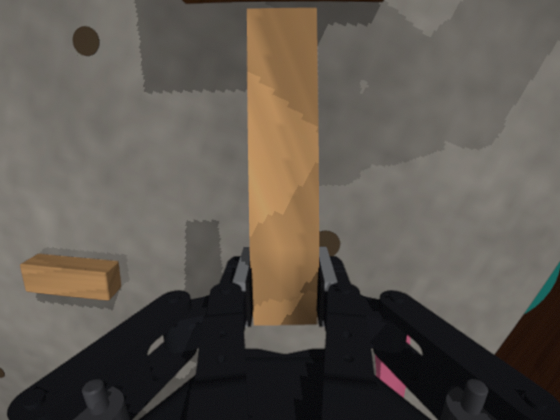

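The wrist view shows the board's front edge at the very top, columns about 183 to 385, in line with the wedge nose (247–316). For alignment I'll use the top camera, which sees the mould and the held wedge together.

```bash
python3 - <<'E'
from h import *
s=load('wrist3')
yaw=1.935;e=np.array([np.cos(yaw),np.sin(yaw)]);n=np.array([-e[1],e[0]])
for o in ([573.5,135],[576.5,135]):
    o=np.array(o);P=lambda x,y,z:[*(o+x*e+y*n),z]
    print(o,proj(s,[P(-35,80,15),P(-35,-80,15)]).round(1).tolist())
g=s['image'][:6].astype(int)
for r in (0,1,2,3): # brown pixels
    h=cv2.cvtColor(s['image'][r:r+1],cv2.COLOR_RGB2HSV)[0]; m=np.where((h[:,1]>110)&((h[:,0]<12)))[0]; print(r,m.min() if len(m) else None,m.max() if len(m) else None,len(m))
t=load('top3')
a=cv2.resize(t['image'][165:285,140:340],None,fx=4,fy=4,interpolation=cv2.INTER_CUBIC)
cv2.imwrite('pics/t3.png',a[:,:,::-1])
st=ctrl.get_state();M=rot(st['orientation']);p=np.array(st['tcp_pos'])
T=lambda v:p+M@np.array(v)
q=proj(t,[T([121.6,-15,1]),T([121.6,15,1]),T([121.6,-15,4]),T([121.6,15,4])])
print('pred nose in crop',((q-[140-.375,165-.375])*4).round(1).tolist())
E
```

```text
[573.5 135. ] [[174.4, -3.6], [386.2, -4.5]]
[576.5 135. ] [[178.1, -2.2], [389.8, -2.8]]
0 221 380 17
1 217 374 4
2 200 200 1
3 None None 0
pred nose in crop [[446.0, 155.4], [428.7, 106.9], [446.5, 155.8], [429.3, 107.5]]
```

View pics/t3.png

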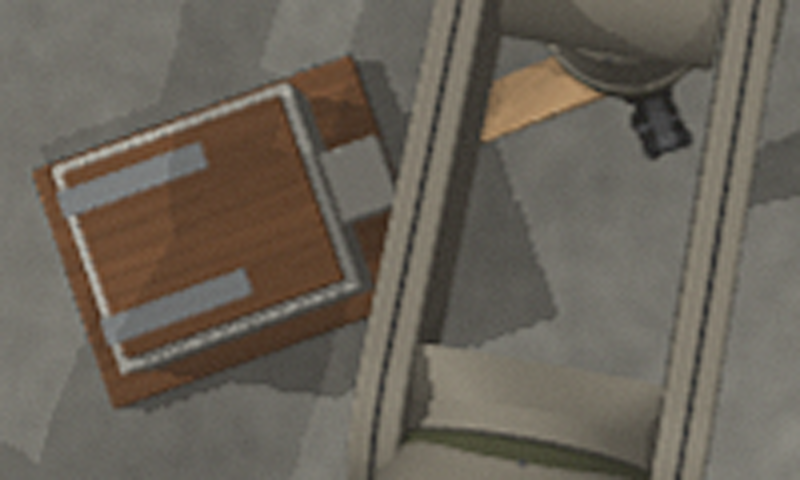

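The wedge's lower edge, (482,140)–(605,98), lies within about 2 mm of the kinematic prediction, and the nose itself is hidden by the forearm. That is good enough against the notch's 10 mm side margins. Going over the sill.

Emit:
drive_tool(commands="0.4 -0.09 0 0 0 0 0;0.6 0 0.2 0 0 0 0;0.6 0 0.4 0 0 0 0;0.45 0 0.4 0 0 0 0;0.22 0 0.4 0 0 0 0;0 0 0.4 0 0 0 0;0 0 0.2 0 0 0 0;0 0 0 0 0 0 0")

```text
time: 9.78
tcp_pos: [619.5, 9.0, 63.8]
orientation: [-1.786, -2.581, 0.004]
contact_force: [0.1, 0.1, -1.3]
width: 28.8
grasp_force: 59.7
```

```bash
python3 - <<'E'
from h import *
s=snap('scene','scene4')
a=cv2.resize(s['image'][180:290,240:420],None,fx=4.4,fy=4.4,interpolation=cv2.INTER_CUBIC)
cv2.imwrite('pics/s4.png',a[:,:,::-1])
yaw=1.935;e=np.array([np.cos(yaw),np.sin(yaw)]);o=np.array([573.5,135])
q=o-130*e; go(q[0],q[1],54,yaw-np.pi/2)
st=ctrl.get_state();M=rot(st['orientation']);print(M[:,0].round(4),M[:,1].round(4),st['contact_force'])
E
```

```text
t 9.83 tcp [620.3   8.9  65.2] shift units [0.15 0.04 0.37] turn units [-0.02 -0.01 -0.04] F [ 0.2 -0.  -0.5] w 29.2 g 59.7
[-3.519e-01  9.360e-01  6.000e-04] [ 0.936   0.3519 -0.0022] [ 0.17236295 -0.0193661  -0.53279532]
```

View pics/s4.png

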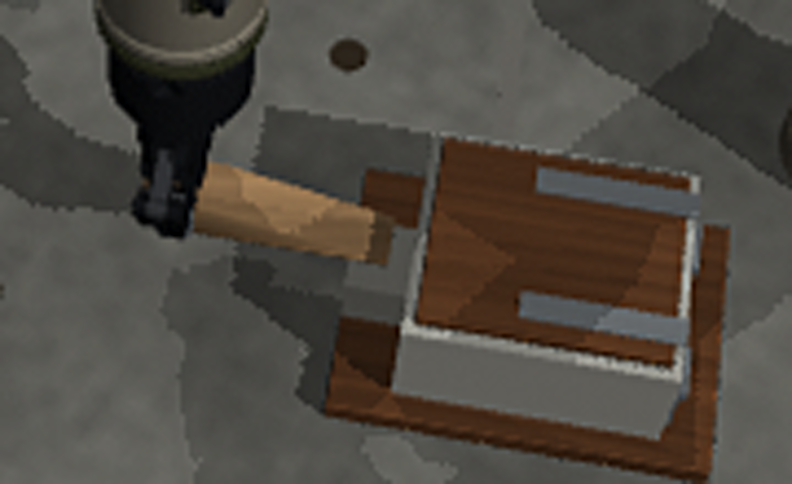

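The scene view shows the nose, right edge (390,215)–(386,266), hovering over the sill, whose near edge runs (345,290)–(405,300). I'll measure the lateral offset in this one camera.

```bash
python3 - <<'E'
from h import *
s=load('scene4')
C=lambda p:np.array(p)/4.4+[240-.39,180-.39]
yaw=1.935;e=np.array([np.cos(yaw),np.sin(yaw)]);n=np.array([-e[1],e[0]]);o=np.array([573.5,135])
def m(P): d=P[:,:2]-o; return np.c_[d@e,d@n].round(1).tolist()
print('sill near edge (want y=-22)',m(onz(s,C([(345,290),(405,300)]),50)))
print('nose bottom right/near, top far',m(onz(s,C([(386,266)]),61)),m(onz(s,C([(374,211),(363,262)]),64)),m(onz(s,C([(390,215)]),61)))
print('lid front top (x=0,y=+-65)',m(onz(s,C([(440,134),(404,326)]),95)))
print('board front near (-35,-80)',m(onz(s,C([(325,411)]),15)))
st=ctrl.get_state();M=rot(st['orientation']);p=np.array(st['tcp_pos'])
P=lambda x,y,z:[*(o+x*e+y*n),z]
q=lambda X:((proj(s,X)-[240-.39,180-.39])*4.4).round(0).tolist()
print('pred nose',q([p+M@np.array(v) for v in ([120,-15,4],[120,15,4],[120,15,1],[120,-15,1])]))
print('pred sill',q([P(-35,-22,50),P(0,-22,50),P(-35,22,50)]), 'lid',q([P(0,65,95),P(0,-65,95)]),'board',q([P(-35,-80,15),P(-35,80,15)]))
E
```

```text
sill near edge (want y=-22) [[-36.4, -25.8], [-2.6, -25.5]]
nose bottom right/near, top far [[-16.2, -12.4]] [[-28.0, 19.8], [-29.0, -14.1]] [[-18.9, 20.8]]
lid front top (x=0,y=+-65) [[1.2, 57.9], [-1.0, -66.4]]
board front near (-35,-80) [[-36.1, -84.4]]
pred nose [[396.0, 224.0], [388.0, 269.0], [389.0, 267.0], [397.0, 221.0]]
pred sill [[349.0, 285.0], [411.0, 295.0], [361.0, 218.0]] lid [[440.0, 123.0], [406.0, 324.0]] board [[328.0, 404.0], [372.0, 166.0]]
```

Both cameras put the wedge a few mm to the mould's +y side, so I shift it 4 mm across, lower it close, and look again.

Emit:
drive_tool(commands="0.04 0.07 0.05 0 0 0 0;0.04 0.06 0.05 0 0 0 0;0 0 0.05 0 0 0 0;0 0 0.05 0 0 0 0;0 0 0.03 0 0 0 0;0 0 0.03 0 0 0 0;0 0 0 0 0 0 0;0 0 0 0 0 0 0")

```text
time: 10.5
tcp_pos: [623.8, 13.3, 58.7]
orientation: [-1.787, -2.584, 0.0]
contact_force: [1.0, 0.6, -0.0]
width: 28.9
grasp_force: 59.7
```

```bash
python3 - <<'E'
from h import *
s=snap('scene','scene5');t=snap('top','top5')
a=cv2.resize(s['image'][210:265,290:380],None,fx=8,fy=8,interpolation=cv2.INTER_CUBIC)
cv2.imwrite('pics/s5.png',a[:,:,::-1])
yaw=1.935;e=np.array([np.cos(yaw),np.sin(yaw)]);o=np.array([573.5,135])
q=o-130*e; go(q[0],q[1],54,yaw-np.pi/2)
E
```

```text
t 10.6 tcp [623.9  13.3  58.9] shift units [ 0.05 -0.13  0.16] turn units [ 0.    0.   -0.04] F [ 0.3 -0.  -0.7] w 29.1 g 59.7
```

View pics/s5.png

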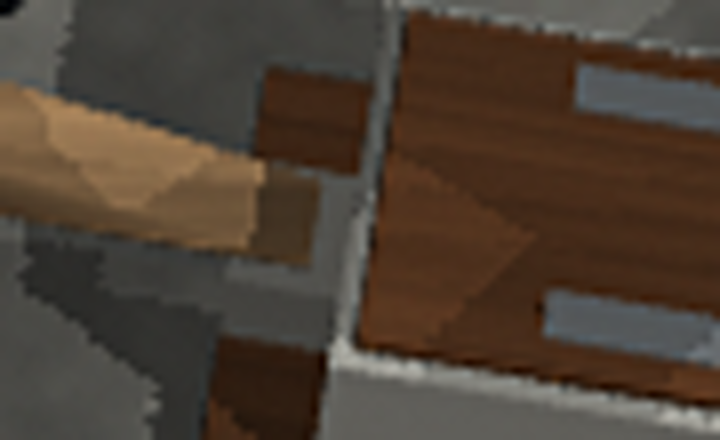

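The nose's far and near ends sit at (320,178) and (310,265), with the sill edges at rows of about 170 and 287. Allowing for the remaining 5 mm drop, the wedge is about 2 mm too near, so I shift it 1.5 mm back and lower it gently.

Emit:
drive_tool(commands="0 -0.05 0.03 0 0 0 0;0 0 0.03 0 0 0 0;0 0 0.03 0 0 0 0;0 0 0.02 0 0 0 0;0 0 0.02 0 0 0 0;0 0 0 0 0 0 0;0 0 0 0 0 0 0;0 0 0 0 0 0 0")

```text
time: 11.27
tcp_pos: [622.5, 12.8, 54.9]
orientation: [1.787, 2.584, -0.0]
contact_force: [0.1, 0.8, -0.7]
width: 29.2
grasp_force: 59.7
```

Emit:
drive_tool(commands="0 0 0.02 0 0 0 0;0 0 0 0 0 0 0;0 0 0 0 0 0 0;0 0 0 0 0 0 0;0 0 0 0 0 0 0;0 0 0 0 0 0 0;0 0 0 0 0 0 0;0 0 0 0 0 0 0")

```text
time: 11.93
tcp_pos: [622.5, 12.8, 54.3]
orientation: [1.787, 2.584, -0.0]
contact_force: [-0.2, -0.4, -0.6]
width: 28.7
grasp_force: 59.7
```

Emit:
drive_tool(commands="0 0 0.02 0 0 0 0;0 0 0 0 0 0 0;0 0 0 0 0 0 0;0 0 0 0 0 0 0;0 0 0 0 0 0 0;0 0 0 0 0 0 0;0 0 0 0 0 0 0;0 0 0 0 0 0 0")

```text
time: 12.6
tcp_pos: [622.6, 12.8, 53.8]
orientation: [1.787, 2.583, 0.0]
contact_force: [-0.4, -0.7, 1.0]
width: 29.3
grasp_force: 59.9
```

```bash
python3 -c "
from h import *
st=ctrl.get_state();print(st['contact_force'].round(2),st['moment'].round(3),st['tcp_pos'].round(2))"
```

```text
[-0.45 -0.74  0.99] [ 0.01  -0.002 -0.027] [622.57  12.82  53.78]
```

Emit:
drive_tool(commands="0 0 0.02 0 0 0 0;0 0 0 0 0 0 0;0 0 0 0 0 0 0;0 0 0 0 0 0 0;0 0 0 0 0 0 0;0 0 0 0 0 0 0;0 0 0 0 0 0 0;0 0 0 0 0 0 0")

```text
time: 13.27
tcp_pos: [622.6, 12.7, 53.3]
orientation: [1.787, 2.583, 0.0]
contact_force: [0.6, -1.7, 3.9]
width: 29.2
grasp_force: 60.3
```

```bash
python3 -c "
from h import *
st=ctrl.get_state();print(st['contact_force'].round(2),st['moment'].round(3),st['tcp_pos'].round(2))"
```

```text
[ 0.57 -1.7   3.87] [0.06  0.199 0.029] [622.64  12.72  53.29]
```

The wedge is on the sill with 3.9 N of contact. Now I push in the first part, before lift.

Emit:
drive_tool(commands="0.1 0 0 0 0 0 0;0.2 0 0 0 0 0 0;0.2 0 0 0 0 0 0;0.2 0 0 0 0 0 0;0.1 0 0 0 0 0 0;0.1 0 0 0 0 0 0;0 0 0 0 0 0 0;0 0 0 0 0 0 0")

```text
time: 13.93
tcp_pos: [612.9, 39.3, 53.4]
orientation: [1.786, 2.584, 0.001]
contact_force: [0.8, -0.4, 5.2]
width: 29.4
grasp_force: 60.4
```

```bash
python3 - <<'E'
from h import *
s=snap('scene','scene6')
a=cv2.resize(s['image'][205:285,270:410],None,fx=5.7,fy=5.7,interpolation=cv2.INTER_CUBIC)
cv2.imwrite('pics/s6.png',a[:,:,::-1])
st=ctrl.get_state();print(st['contact_force'].round(2),st['moment'].round(3))
yaw=1.935;e=np.array([np.cos(yaw),np.sin(yaw)]);o=np.array([573.5,135])
q=o-80*e; go(q[0],q[1],54,yaw-np.pi/2)
E
```

```text
[ 0.52 -0.92  4.63] [ 0.23   0.038 -0.034]
t 13.98 tcp [612.9  39.3  53.4] shift units [ 0.78 -0.09 -0.02] turn units [ 0.01 -0.   -0.03] F [ 0.5 -0.9  4.6] w 28.9 g 60.4
```

View pics/s6.png

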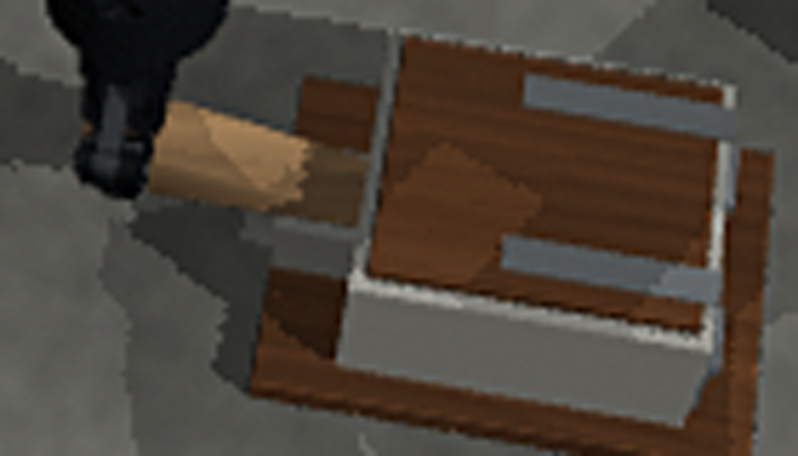

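The wedge is entering the notch, and the near sill margin is about 7 mm (rows 222 to 240), so it is well centred. I continue in small steps and watch the push force.

Emit:
drive_tool(commands="0.05 0 0 0 0 0 0;0.05 0 0 0 0 0 0;0 0 0 0 0 0 0;0 0 0 0 0 0 0;0 0 0 0 0 0 0;0 0 0 0 0 0 0;0 0 0 0 0 0 0;0 0 0 0 0 0 0")

```text
time: 14.65
tcp_pos: [612.0, 41.6, 53.5]
orientation: [1.786, 2.584, 0.001]
contact_force: [0.7, -2.5, 5.8]
width: 29.2
grasp_force: 60.5
```

Emit:
drive_tool(commands="0.05 0 0 0 0 0 0;0.05 0 0 0 0 0 0;0 0 0 0 0 0 0;0 0 0 0 0 0 0;0 0 0 0 0 0 0;0 0 0 0 0 0 0;0 0 0 0 0 0 0;0 0 0 0 0 0 0")

```text
time: 15.32
tcp_pos: [611.2, 44.0, 53.7]
orientation: [1.786, 2.583, 0.001]
contact_force: [1.0, -3.6, 5.1]
width: 29.3
grasp_force: 60.5
```

Emit:
drive_tool(commands="0.05 0 0 0 0 0 0;0.05 0 0 0 0 0 0;0 0 0 0 0 0 0;0 0 0 0 0 0 0;0 0 0 0 0 0 0;0 0 0 0 0 0 0;0 0 0 0 0 0 0;0 0 0 0 0 0 0")

```text
time: 15.98
tcp_pos: [610.7, 45.6, 53.9]
orientation: [1.785, 2.581, -0.001]
contact_force: [3.3, -8.7, 5.0]
width: 28.9
grasp_force: 60.5
```

Emit:
drive_tool(commands="0.05 0 0 0 0 0 0;0.05 0 0 0 0 0 0;0 0 0 0 0 0 0;0 0 0 0 0 0 0;0 0 0 0 0 0 0;0 0 0 0 0 0 0;0 0 0 0 0 0 0;0 0 0 0 0 0 0")

```text
time: 16.65
tcp_pos: [609.8, 48.2, 53.9]
orientation: [1.786, 2.581, -0.001]
contact_force: [4.8, -10.3, 4.9]
width: 29.1
grasp_force: 60.4
```

Contact with the notch's roof came near TCP y ≈ 44.5, where the force rose to about 10 N. Push 9 mm more, then measure the crack.

Emit:
drive_tool(commands="0.05 0 0 0 0 0 0;0.05 0 0 0 0 0 0;0.05 0 0 0 0 0 0;0.05 0 0 0 0 0 0;0.05 0 0 0 0 0 0;0.05 0 0 0 0 0 0;0 0 0 0 0 0 0;0 0 0 0 0 0 0")

```text
time: 17.32
tcp_pos: [606.6, 56.7, 54.0]
orientation: [1.785, 2.581, -0.001]
contact_force: [3.9, -9.5, 5.2]
width: 29.1
grasp_force: 60.4
```

```bash
cat > crack.py <<'E'
from h import *
import sys
def crack(f,ref='scene0',cam='scene'):
    s=snap(cam,f) if f not in ('scene0','scene6') else load(f); r=load(ref)
    yaw=1.935;e=np.array([np.cos(yaw),np.sin(yaw)]);n=np.array([-e[1],e[0]]);o=np.array([573.5,135])
    P=lambda x,y,z:[*(o+x*e+y*n),z]
    out=[]
    for x,y,z,w in ((0,-65,95,6),(6,-65,80,7),(75,-65,95,7),(-35,-80,15,6)):
        c=proj(r,[P(x,y,z)])[0]; J=proj(r,[P(x,y,z+10)])[0]-c
        x0,y0=(c-w-2).round().astype(int); sz=2*w+4
        g=lambda q:cv2.resize(cv2.cvtColor(q['image'],cv2.COLOR_RGB2GRAY)[y0:y0+sz,x0:x0+sz],None,fx=4,fy=4,interpolation=cv2.INTER_CUBIC).astype(np.float32)
        W=np.eye(2,3,dtype=np.float32)
        try:
            cc,W=cv2.findTransformECC(g(r),g(s),W,cv2.MOTION_TRANSLATION,(3,200,1e-5))
            d=W[:,2]/4; out.append(((x,y,z),d.round(2).tolist(),'rise',round(float(d@J/(J@J)*10),2),round(cc,3)))
        except cv2.error as ex: out.append(((x,y,z),'fail'))
    for k in out: print(k)
    return s
if __name__=='__main__':
    crack('scene6'); print(); crack(sys.argv[1])
    st=ctrl.get_state();print(st['tcp_pos'].round(1),st['contact_force'].round(1),st['moment'].round(2),round(st['time'],2))
E
python3 crack.py scene7
```

```text
((0, -65, 95), [-0.0, -0.0], 'rise', 0.01, 0.974)
((6, -65, 80), [0.019999999552965164, 0.009999999776482582], 'rise', -0.01, 0.995)
((75, -65, 95), [0.12999999523162842, -0.09000000357627869], 'rise', 0.58, 0.945)
((-35, -80, 15), [-0.07000000029802322, -0.14000000059604645], 'rise', 0.72, 0.961)

((0, -65, 95), [0.47999998927116394, -0.5], 'rise', 2.8, 0.929)
((6, -65, 80), [0.4699999988079071, -0.5400000214576721], 'rise', 3.06, 0.943)
((75, -65, 95), [1.0499999523162842, -0.2800000011920929], 'rise', 2.66, 0.948)
((-35, -80, 15), [-0.07999999821186066, -0.15000000596046448], 'rise', 0.78, 0.957)
[606.6  56.6  53.9] [  5.  -10.5   5. ] [-1.4  -0.5   0.01] 17.37
```

Emit:
drive_tool(commands="0.05 0 0 0 0 0 0;0.05 0 0 0 0 0 0;0.05 0 0 0 0 0 0;0 0 0 0 0 0 0;0 0 0 0 0 0 0;0 0 0 0 0 0 0;0 0 0 0 0 0 0;0 0 0 0 0 0 0")

```text
time: 18.03
tcp_pos: [605.0, 60.8, 53.9]
orientation: [1.785, 2.581, -0.001]
contact_force: [3.7, -10.4, 5.6]
width: 29.1
grasp_force: 60.4
```

```bash
sed -i 's/J=proj(r,\[P(x,y,z+10)\])\[0\]-c/th=10\/150; J=(proj(r,[P(x+(z-50)*th,y,z+(150-x)*th)])[0]-c if z>20 else proj(r,[P(x,y,z+10)])[0]-c)/; s/s=snap(cam,f) if f not in (.*) else load(f)/import os; s=load(f) if os.path.exists(f"pics\/{f}.pkl") else snap(cam,f)/' crack.py
python3 -c "
from crack import *
crack('scene7')"; python3 crack.py scene8
```

```text
((0, -65, 95), [0.47999998927116394, -0.5], 'rise', 2.85, 0.929)
((6, -65, 80), [0.4699999988079071, -0.5400000214576721], 'rise', 3.35, 0.943)
((75, -65, 95), [1.0499999523162842, -0.2800000011920929], 'rise', 6.04, 0.948)
((-35, -80, 15), [-0.07999999821186066, -0.15000000596046448], 'rise', 0.78, 0.957)
((0, -65, 95), [-0.0, -0.0], 'rise', 0.0, 0.974)
((6, -65, 80), [0.019999999552965164, 0.009999999776482582], 'rise', 0.04, 0.995)
((75, -65, 95), [0.12999999523162842, -0.09000000357627869], 'rise', 0.87, 0.945)
((-35, -80, 15), [-0.07000000029802322, -0.14000000059604645], 'rise', 0.72, 0.961)

((0, -65, 95), [0.6800000071525574, -0.75], 'rise', 4.13, 0.924)
((6, -65, 80), [0.6200000047683716, -0.7599999904632568], 'rise', 4.54, 0.921)
((75, -65, 95), [0.7099999785423279, -0.4399999976158142], 'rise', 4.72, 0.952)
((-35, -80, 15), [-0.07999999821186066, -0.15000000596046448], 'rise', 0.74, 0.954)
[605.   60.8  53.9] [ 4.1 -9.8  4. ] [-1.46 -0.48  0.04] 18.08
```

Emit:
drive_tool(commands="0.03 0 0 0 0 0 0;0.02 0 0 0 0 0 0;0 0 0 0 0 0 0;0 0 0 0 0 0 0;0 0 0 0 0 0 0;0 0 0 0 0 0 0;0 0 0 0 0 0 0;0 0 0 0 0 0 0")

```text
time: 18.75
tcp_pos: [604.5, 62.1, 53.9]
orientation: [1.785, 2.58, -0.001]
contact_force: [4.4, -10.7, 4.2]
width: 29.1
grasp_force: 60.4
```

```bash
python3 crack.py scene9 | tail -6; python3 - <<'E'
from h import *
st=ctrl.get_state();M=rot(st['orientation']);print(M.round(4).tolist(),st['width'],st['grasp_force'])
s=load('scene9'); w=snap('wrist','wrist9')
a=cv2.resize(s['image'][205:275,270:390],None,fx=6.6,fy=6.6,interpolation=cv2.INTER_CUBIC)
cv2.imwrite('pics/s9.png',a[:,:,::-1])
E
```

```text
((0, -65, 95), [0.7099999785423279, -0.8199999928474426], 'rise', 4.43, 0.908)
((6, -65, 80), [0.6100000143051147, -0.8199999928474426], 'rise', 4.8, 0.911)
((75, -65, 95), [0.7400000095367432, -0.46000000834465027], 'rise', 4.93, 0.955)
((-35, -80, 15), [-0.09000000357627869, -0.1599999964237213], 'rise', 0.78, 0.957)
[604.5  62.1  53.9] [  4.7 -10.8   4.9] [-1.57 -0.56  0.08] 18.8
[[-0.3525, 0.9358, 0.0027], [0.9358, 0.3525, -0.0026], [-0.0034, 0.0016, -1.0]] 28.913627361007 60.389277935028076
```

View pics/s9.png

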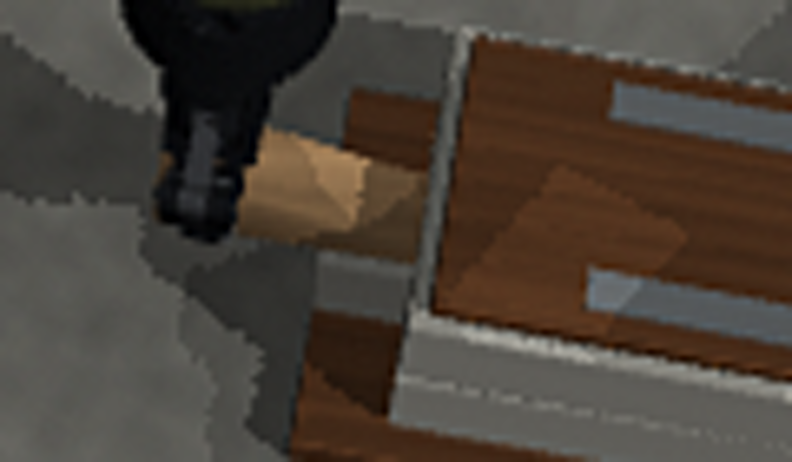

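The picture shows the crack as a light line along the lid's side, (400,378)–(560,405). The wedge lies on the sill under the lip, and the gripper at (200,190) is well clear of the top half. The crack measures about 4.8 mm, the wedge is level within 0.2°, and the grip is firm, so I hand it in.

```bash
python3 -c "
from workcell import sign_off
print(sign_off())"
```

```text
the job is handed in; nothing more can be done
None
```

The job is handed in: the wedge is still gripped and lies level on the sill under the top half, the crack at the front measures about 4.8 mm by camera, and the arm took about 19 s.

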